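Cap the stud canister and hold its index plunger out

ROBOT

A 6-joint arm with a two-finger parallel gripper is mounted at the origin on the work surface. World frame = base frame: x ahead of the robot, y to its left, z up, the work surface at z = 0. Lengths are in m, angles in rad, forces in N, time in s.
With the tool pointing down it reaches from about 0.3 to 0.75 m from the base axis. Payload 8.5 kg.
Tool frame: the origin (TCP) lies on the centre line of the jaws, within the pads' length; the fingertips stand 14 mm ahead of it and the grasp point (between the pads) lies 5 mm behind it; z points along the fingers, y is the line along which they close (so a half turn about z gives the same grasp; the last joint's range is limited). The gripper opens to 85 mm and grips with 20 to 120 N. Pads are 22 mm wide; open, the fingers measure 114 mm over their backs; the gripper's body (76 mm by 85 mm) begins 54 mm behind the grasp point. The pads swing forward as they close: fully open they stand 13 mm farther back than shut.
Start: joints at [1.099, 0.381, 1.297, -0, 1.464, -0.215], TCP at [0.14, 0.532, 0.245] pointing down, gripper open.
Joint ranges: [-3.11, 3.11], [-0.89, 2.33], [0.22, 2.48], [-1.42, 4.56], [0.17, 2.85], [-2.88, 2.88]. Speed limits (rad/s): [2.39, 2.39, 3.14, 3.14, 3.14, 3.14].

INTERFACE

Orientations are given as a unit quaternion [x, y, z, w].
In Python, from plant import telemetry, optics, manip gives the robot as it stands.
- The arm moves only by the shell command python3 -m creep 'ROWS' [OPENING] [FORCE]. ROWS is a JSON object of lists of equal length, an entry for each row: "xyz": the shift along the tool's x, y, z in mm, a list of three; "spin": the turn about the tool's z in rad. A call has exactly 10 rows; each row is the pose to reach, as a shift and turn from the pose commanded when the call began, along the tool's axes at that moment; what a row does not reach only later rows make up. A row lasts 1/12 s, in which the tool goes at most 41.7 mm and 7.16 degrees, less where a joint would pass 70% of its speed; a pose out of reach is approached as far as the arm can. A call with a gripper value outside its range is refused whole. OPENING is the finger opening in mm, from 0 to 85.4, set as the call begins (- or left out, the last holds). The fingers move at their own pace and stop on an object; FORCE is the grip in N (left out, the last holds). Time passes only in rows, so rows that repeat a pose let the fingers close, or fill a call up. It gives the time, the measured TCP pose, the force, the opening and the grip force at its end, in the units of the state.
- telemetry.observe(): the state, without advancing time (a new reading comes with each control period).
- optics.snapshot(name): name is "scene" or "top" or "wrist"; returns a dict with "pixels" (384x512x3 uint8, red, green, blue), "fx", "fy", "cx", "cy" (pixels), "R" (3x3) and "t" (3): a world point X has camera coordinates R X + t. Camera axes: x right, y down, z forward; pixel columns grow to the right and rows downward; lengths in m; the calibration is good to about 2 mm. A picture is of the moment at which its call begins. There is no depth.
- manip.hand_in(): hands the job in; it is judged then, once.
The state is a dict: "time": time; "joint_positions": joint angles; "joint_velocities": joint speeds; "effort": joint torques, N m; "tool_pos": TCP position; "tcp_rot": TCP orientation; "contact_force": force on the tool from outside, world axes, zero at the start; "wrist_torque": the same for the moment, N m; "grip_width": finger opening in m; "grasp_force": force on a finger pad.
Only numpy, scipy, OpenCV 4.12 (cv2) and the standard library are available. Lean on these libraries where they do the work, as an engineer would, in place of code of your own. Each camera call takes 0.05 s, during which the arm holds its last target. There are 200 camera calls.

TASK

Screw the black captive cap on the clear stud canister fully shut (clockwise seen from above, until it stops). Then pull the red sprung index plunger beside it straight up, fully back to its stop and clear of its seat hole, and finish while still gripping it and holding it up there, so that the canister's swivel arm could be swung out. Do not move the gong, the bellows boxes, the movement cover or the hex driver.

Things in the scene. Friction and masses are not known exactly. Their poses are not given: they have to be found in the camera images.
- dock: Canister dock, fixed: aluminium base plate 150 x 300 x 16 mm (local x, y, z) with a clear canister at local y +75 mm, a red-knobbed plunger in a grey bridge at local y -75 mm, and between them a blue swivel arm (top 26 mm above the table) with the plunger's seat hole. On the left or right half of the table, turned up to 0.5 rad. Origin: centre of the underside, on the table; z up.
- canister (a point): Centre of the canister's foot, 26 mm above the table. Clear upright canister of brass studs, 76 mm diameter; its wall ends 100 mm above the table, then a shoulder narrows to the neck (44 mm) at 110 mm, under the cap.
- bridge (a point): Centre of the top of the plunger's grey bridge, 66 mm above the table, on the plunger's axis. The bridge is 104 mm along the dock's x and 30 mm along its y; from it a steel sleeve of 22 mm diameter rises to 86 mm above the table, just under the red knob.
- cap_grip (a point): Point on the cap's vertical axis at the height to grip, 135 mm above the table. The cap is a black ribbed upright cylinder, 52 mm diameter, 28 mm tall, underside 118 mm and top 146 mm above the table; grip it across its diameter, in any direction. A white line on top runs from centre to rim; the canister's shoulder has a white mark.
- cap (a joint): Turn of the cap about its vertical axis, rad. 0 = fully shut, at a hard stop (white line on top points at the white mark, towards the dock's local -x); positive = loosened, anticlockwise seen from above. Starts 0.6 to 1.3. The cap does not rise or sink as it turns, cannot come off, stays where it is left, takes about 0.12 N m to turn.
- plunger_knob (a point): Red upright cylindrical knob on the plunger, 28 mm diameter, 36 mm tall, can be gripped across its diameter in any direction. This point: centre of its underside, on the plunger's axis, 88 mm above the table when the plunger is seated; z up. It moves with the plunger.
- plunger (a joint): Lift of the plunger along its vertical axis, m. 0 = pin seated 12 mm deep in its hole; 0.030 = fully back, against a hard stop. The spring pulls it down with 5 N when seated, rising to 11 N fully back; it snaps back when let go.
- gong: Bystander: brass dome gong, 96 mm diameter, on a 90 mm dark wood foot, 91 mm tall, loose. Stands on the half of the table where the dock is not. Origin: centre of the underside.
- bellows_a: Bystander: beechwood bellows box with paper folds, 60 x 85 x 50 mm, loose, beyond the dock. Origin: centre of the underside.
- bellows_b: Bystander: second bellows box, the same.
- cover: Bystander: black plastic movement cover, 85 x 105 x 45 mm, loose, beyond the dock. Origin: centre of the underside.
- hex_driver: Bystander: chrome hex driver with red handle, lying at the left of the table (+y), 195 mm long along its local x (handle to -x), 22 mm high, loose. Origin: on its underside near its middle.

How it is judged:
By the outcome, as a careful person would: the job done as asked, in the order asked, and still so for the second after the job is handed in, while the arm keeps its last pose, push and grip.
It also fails if it takes over 40 s, if anything falls off the work surface, if the arm or the gripper's body presses on something with over 40 N, if the wrist force passes 120 N, or if a joint passes its speed limit or range.

## Working session

There is one attempt and no reset: what is moved stays moved. The work goes in short steps, Python scripts to look and compute and a shell command to move; the robot and the scene stay as the last step left them, time stands still between calls to the robot, and variables do not carry over. Pictures are saved under pics/ and viewed, at most 10 in all, crops included, and the job is handed in when it is done.

```bash
ls; mkdir -p pics; python3 - <<'E'
from plant import telemetry, optics
import cv2,json,numpy as np
print(telemetry.observe())
for n in("scene","top"):
    s=optics.snapshot(n); cv2.imwrite(f"pics/{n}0.png",s["pixels"][:,:,::-1])
    np.savez(f"{n}0.npz",**s); print(n,s["fx"],s["cx"],s["cy"],np.round(s["R"],3).tolist(),np.round(s["t"],3))
E
```

```text
pics
{'time': 0.0, 'joint_positions': array([ 1.09868665e+00,  3.81206688e-01,  1.29829343e+00,  1.78782794e-05,
        1.46357723e+00, -2.15308669e-01]), 'joint_velocities': array([ 0.00099713, -0.00226686, -0.00010365,  0.0007358 ,  0.000128  ,
       -0.00099953]), 'effort': array([-3.58267698e-04, -4.48465598e+01, -2.31273615e+01, -2.35957123e-04,
        4.76527741e-03,  6.59501307e-07]), 'tool_pos': array([0.13956635, 0.53170978, 0.244695  ]), 'tcp_rot': array([ 1.28048900e-01,  9.91767578e-01, -6.95933313e-04, -2.58524627e-04]), 'contact_force': array([0.40626254, 0.02695301, 0.71009012]), 'wrist_torque': array([-0.001886  , -0.02978084, -0.05803454]), 'grasp_force': 0.0, 'grip_width': 0.08543904722718274}
scene 499.8438282530466 251.71667496701932 193.38422491812082 [[-0.385, 0.923, -0.019], [0.728, 0.291, -0.621], [-0.568, -0.253, -0.783]] [ 0.154 -0.397  1.928]
top 434.0265659948577 256.9639468350066 190.02505994159932 [[0.018, -1.0, 0.006], [-0.989, -0.019, -0.146], [0.146, -0.004, -0.989]] [0.074 0.638 1.255]
```

View pics/scene0.png

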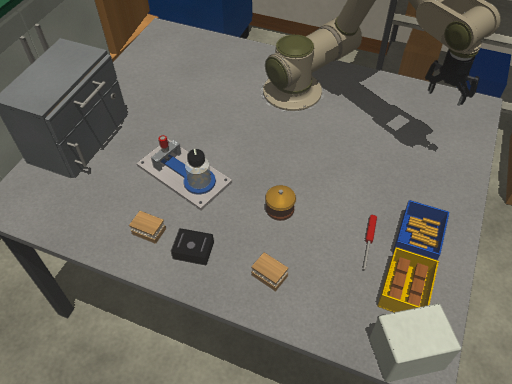

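View pics/top0.png

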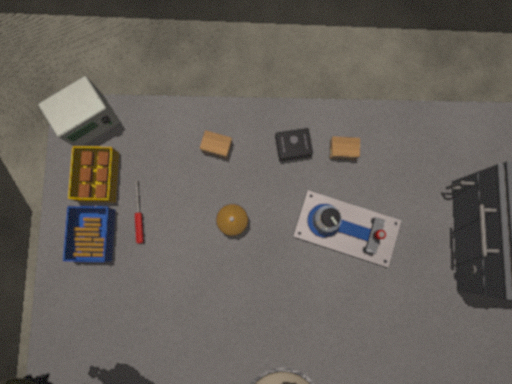

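The scene view shows the cap at about (196,157) and the red knob at (163,142). In the top view they are at (328,218) and (380,235). The dock is on the right half of the table, the gong is at top (232,220), and the boxes are beyond the dock. I'll measure with masks next.

```bash
cat > h.py <<'E'
import numpy as np,cv2
def K(s): return np.array([[s["fx"],0,s["cx"]],[0,s["fy"],s["cy"]],[0,0,1.]])
def ray(s,uv):
    d=s["R"].T@np.linalg.inv(K(s))@np.array([uv[0],uv[1],1.]); return -s["R"].T@s["t"],d
def plane(s,uv,z):
    o,d=ray(s,uv); return o+d*(z-o[2])/d[2]
def proj(s,X):
    p=K(s)@(s["R"]@np.array(X)+s["t"]); return p[:2]/p[2]
def blobs(m,amin=15):
    n,l,st,c=cv2.connectedComponentsWithStats(m.astype(np.uint8)); 
    return [(st[i].tolist(),c[i].round(1).tolist(),l==i) for i in range(1,n) if st[i][4]>=amin]
E
python3 - <<'E'
from h import *
t=dict(np.load("top0.npz")); s=dict(np.load("scene0.npz"))
im=t["pixels"]; hsv=cv2.cvtColor(im,cv2.COLOR_RGB2HSV).astype(int)
H,S,V=[hsv[...,i] for i in range(3)]
roi=np.zeros(V.shape,bool); roi[185:272,288:410]=1
print("V plate",V[205,315-10],V[255,380],V[260,300])
m=(V>150)&roi
m=cv2.morphologyEx(m.astype(np.uint8),cv2.MORPH_CLOSE,np.ones((15,15)))
cs=max(cv2.findContours(m,cv2.RETR_EXTERNAL,cv2.CHAIN_APPROX_NONE)[0],key=cv2.contourArea)
r=cv2.minAreaRect(cv2.convexHull(cs)); P=np.array([plane(t,p,.016)[:2] for p in cv2.boxPoints(r)])
print("corners",P.round(4).tolist(),"sides",[np.linalg.norm(P[i]-P[i-1]).round(3) for i in range(4)],"ctr",P.mean(0).round(4))
L=max(((P[i]-P[i-1]) for i in range(4)),key=np.linalg.norm); L/=np.linalg.norm(L)
if L[1]<0:L=-L
c=P.mean(0);print("ydir",L,"yaw",np.arctan2(-L[0],L[1]))
print("can pred",c+.075*L,"plunger pred",c-.075*L)
red=((H<8)|(H>172))&(S>130)&(V>80)
for b in blobs(red&roi): print("top red",b[:2],plane(t,b[1],.12))
blk=(V<50)&roi
for b in blobs(blk): print("top blk",b[:2],plane(t,b[1],.146))
im=s["pixels"]; hsv=cv2.cvtColor(im,cv2.COLOR_RGB2HSV).astype(int)
H,S,V=[hsv[...,i] for i in range(3)]
roi=np.zeros(V.shape,bool); roi[120:200,135:235]=1
for b in blobs(((H<8)|(H>172))&(S>130)&roi): print("sc red",b[:2],plane(s,b[1],.106))
for b in blobs((V<50)&roi): print("sc blk",b[:2],plane(s,b[1],.135))
for n,d,(x0,y0,x1,y1) in(("t",t,(290,185,410,270)),("s",s,(130,120,240,215))):
    cv2.imwrite(f"pics/crop_{n}.png",cv2.resize(d["pixels"][y0:y1,x0:x1,::-1],None,fx=5,fy=5,interpolation=2))
a,b=[cv2.imread(f"pics/crop_{n}.png") for n in "ts"]
h=np.zeros((600,800,3),np.uint8); a=cv2.resize(a,(400,283));b=cv2.resize(b,(400,345)); h[:283,:400]=a;h[:345,400:]=b
cv2.imwrite("pics/crops.png",h[:345])
E
```

```text
V plate 180 157 116
corners [[0.5045, -0.0255], [0.645, -0.0701], [0.5566, -0.3571], [0.4187, -0.3085]] sides [np.float64(0.296), np.float64(0.147), np.float64(0.3), np.float64(0.146)] ctr [ 0.5312 -0.1903]
ydir [0.29439405 0.95568412] yaw -0.2988214129244508
can pred [ 0.55325439 -0.1186191 ] plunger pred [ 0.50909528 -0.26197172]
top red ([376, 230, 5, 9, 26], [377.7, 234.0]) [ 0.50804921 -0.25306165  0.12      ]
sc red ([159, 135, 9, 13, 74], [163.4, 142.0]) [ 0.51238692 -0.26120684  0.106     ]
sc blk ([188, 149, 17, 18, 215], [195.9, 158.0]) [ 0.55894825 -0.11669672  0.135     ]
```

View pics/crops.png

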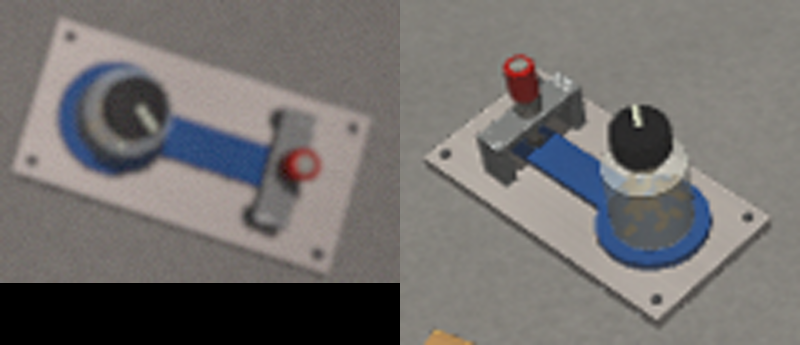

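The white line points to world ≈221° and shut is ≈163°, so the cap is loosened by about 1.0 rad. The dock yaw is ≈-0.30. The cap is near (0.556,-0.118) and the plunger near (0.510,-0.262). I'll hover over the cap now.

```bash
python3 -m creep '{"xyz":[[-28,-26,0],[-57,-52,0],[-85,-78,0],[-114,-104,0],[-142,-130,0],[-170,-156,0],[-199,-182,0],[-227,-208,0],[-256,-234,0],[-284,-260,0]],"spin":[0,0,0,0,0,0,0,0,0,0]}' 85 60; python3 -m creep '{"xyz":[[-28,-26,0],[-57,-52,0],[-85,-78,0],[-114,-104,0],[-142,-130,0],[-170,-156,0],[-199,-182,0],[-227,-208,0],[-256,-235,0],[-284,-262,0]],"spin":[0,0,0,0,0,0,0,0,0,0]}'
python3 - <<'E'
from plant import telemetry, optics
import cv2,numpy as np
from h import *
o=telemetry.observe(); print(o["time"],o["tool_pos"],o["tcp_rot"],o["joint_positions"])
s=optics.snapshot("wrist"); np.savez("w1.npz",**s); cv2.imwrite("pics/w1.png",s["pixels"][:,:,::-1])
for X in ((.556,-.118,.146),(.51,-.262,.124)): print(proj(s,X))
print(-s["R"].T@s["t"])
E
```

```text
time: 0.93
tool_pos: [0.3488, 0.2066, 0.2453]
tcp_rot: [0.128, 0.992, -0.0, -0.0]
contact_force: [1.9, 0.3, -0.6]
grip_width: 0.0848
grasp_force: 0.0
time: 1.77
tool_pos: [0.5571, -0.119, 0.2449]
tcp_rot: [0.128, 0.992, 0.0, -0.0]
contact_force: [0.4, -0.3, 0.5]
grip_width: 0.0851
grasp_force: 0.0
1.7667 [ 0.55710418 -0.11902353  0.24493621] [ 1.28156226e-01  9.91753926e-01  1.36572222e-04 -3.35975045e-04] [-4.18261340e-01  4.15962738e-01  1.24145937e+00  7.00308827e-05
  1.48489253e+00 -1.73204438e+00]
[257.27320078 200.12785195]
[ 90.90326315 183.63275009]
[ 0.47520327 -0.09676793  0.37414936]
```

View pics/w1.png

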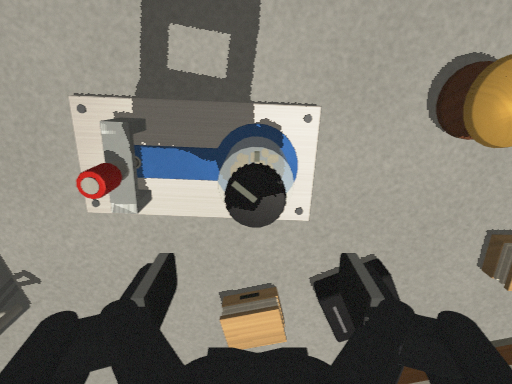

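The wrist view shows the cap top at about (256,198), its white line running from (257,203) to (232,182), and the shoulder mark at (257,155). The knob top is at (91,185), where I predicted it (91,184). One refinement next.

```bash
python3 - <<'E'
from h import *
s=dict(np.load("w1.npz")); im=s["pixels"]; hsv=cv2.cvtColor(im,cv2.COLOR_RGB2HSV).astype(int);H,S,V=[hsv[...,i] for i in range(3)]
roi=np.zeros(V.shape,bool); roi[155:235,215:295]=1
b=max(blobs((V<60)&roi),key=lambda b:b[0][4]); print(b[:2])
x,y,w,h,_=b[0]; print("line px V",V[193,244])
# predicted silhouette of the cap cylinder, compare extents
a=np.linspace(0,6.28,100)
for c in((.556,-.118),):
    q=np.array([proj(s,(c[0]+.026*np.cos(k),c[1]+.026*np.sin(k),z)) for k in a for z in(.118,.146)])
    print("pred",q.min(0),q.max(0),"seen",x,y,x+w,y+h)
    e=.001;print("px per mm x,y",proj(s,(c[0]+e,c[1],.146))-proj(s,(c[0],c[1],.146)),proj(s,(c[0],c[1]+e,.146))-proj(s,(c[0],c[1],.146)))
r2=roi.copy(); r2[:172]=0;r2[215:]=0;r2[:,:228]=0;r2[:,265:]=0
for b in blobs((V>90)&r2,20):
    p=np.argwhere(b[2])[:,::-1].astype(float)
    W=np.array([plane(s,k,.146)[:2] for k in p]); m=W.mean(0); d=np.linalg.svd(W-m)[2][0]
    if d@(m-[.556,-.118])<0:d=-d
    print("line",b[:2],m,d,"ang",np.arctan2(d[1],d[0]))
r3=np.zeros_like(roi); r3[155:220,70:128]=1
b=max(blobs((((H<8)|(H>172))&(S>120))&r3),key=lambda b:b[0][4])
q=np.array([proj(s,(.510+.014*np.cos(k),-.262+.014*np.sin(k),z)) for k in a for z in(.088,.124)])
print("knob",b[0],"pred",q.min(0),q.max(0))
E
```

```text
([225, 163, 61, 64, 2328], [252.2, 193.0])
line px V 123
pred [226.455418   162.56840329] [288.09583905 228.07682296] seen 225 163 286 227
px per mm x,y [0.30081683 1.07480469] [ 1.14633518 -0.28298029]
line ([228, 172, 5, 9, 29], [229.4, 174.9]) [ 0.52890624 -0.13443854] [-0.82902645  0.5592094 ] ang 2.5481608133685625
line ([232, 181, 25, 21, 166], [243.9, 191.4]) [ 0.54570162 -0.12681699] [-0.82051645 -0.57162292] ang -2.533110238813221
knob [76, 163, 46, 36, 910] pred [ 75.14875039 160.02104212] [123.86886345 198.15738489]
```

```bash
python3 -m creep '{"xyz":[[1,-1,12],[1,-1,24],[1,-1,36],[1,-1,48],[1,-1,60],[1,-1,72],[1,-1,84],[1,-1,96],[1,-1,106],[1,-1,115]],"spin":[0,0,0,0,0,0,0,0,0,0]}'; python3 -m creep '{"xyz":[[0,0,0],[0,0,0],[0,0,0],[0,0,0],[0,0,0],[0,0,0],[0,0,0],[0,0,0],[0,0,0],[0,0,0]],"spin":[0,0,0,0,0,0,0,0,0,0]}' 30 50
```

```text
time: 2.65
tool_pos: [0.555, -0.1178, 0.1293]
tcp_rot: [0.128, 0.992, 0.0, -0.0]
contact_force: [-0.5, -0.4, 0.4]
grip_width: 0.0852
grasp_force: 0.0
time: 3.48
tool_pos: [0.5552, -0.1202, 0.1319]
tcp_rot: [0.128, 0.992, -0.002, 0.001]
contact_force: [-5.9, -10.9, 4.5]
grip_width: 0.0507
grasp_force: 52.5
```

```bash
python3 -m creep '{"xyz":[[1,-1,0],[1,-2,0],[1,-2,0],[1,-2,0],[1,-2,0],[1,-2,0],[1,-2,0],[1,-2,0],[1,-2,0],[1,-2,0]],"spin":[0,0,0.1,0.2,0.3,0.4,0.5,0.6,0.7,0.8]}'; python3 -c "
from plant import telemetry as t;print(t.observe()['wrist_torque'],t.observe()['joint_positions'])"
```

```text
time: 4.32
tool_pos: [0.555, -0.1204, 0.1319]
tcp_rot: [0.506, 0.862, -0.0, 0.002]
contact_force: [3.1, -4.0, 4.7]
grip_width: 0.0505
grasp_force: 52.6
[-0.62714517 -0.24448391  0.19481915] [-4.21784441e-01  5.14382963e-01  1.42445714e+00 -7.87175934e-04
  1.19807311e+00 -9.30932863e-01]
```

```bash
python3 -m creep '{"xyz":[[0,0,0],[0,0,0],[0,0,0],[0,0,0],[0,0,0],[0,0,0],[0,0,0],[0,0,0],[0,0,0],[0,0,0]],"spin":[0.02,0.04,0.06,0.08,0.1,0.12,0.14,0.16,0.16,0.16]}'; python3 -c "
from plant import telemetry as t;print(t.observe()['wrist_torque'],t.observe()['joint_positions'])"
```

```text
time: 5.15
tool_pos: [0.5549, -0.1204, 0.1319]
tcp_rot: [0.57, 0.822, -0.0, 0.002]
contact_force: [2.4, -4.5, 6.8]
grip_width: 0.0508
grasp_force: 52.8
[-0.70100658 -0.26978883  1.37447469] [-0.42151654  0.51438711  1.42448398 -0.00153438  1.19800301 -0.77995393]
```

The torque rose from 0.19 to 1.37 N m, so the cap is at its stop. I'll press a little more, then look.

```bash
python3 -m creep '{"xyz":[[0,0,0],[0,0,0],[0,0,0],[0,0,0],[0,0,0],[0,0,0],[0,0,0],[0,0,0],[0,0,0],[0,0,0]],"spin":[0.02,0.04,0.06,0.06,0.06,0.06,0.06,0.06,0.06,0.06]}'; python3 -c "
from plant import telemetry as t;print(t.observe()['wrist_torque'],t.observe()['joint_positions'])"
python3 -m creep '{"xyz":[[0,0,0],[0,0,0],[0,0,0],[0,0,0],[0,0,0],[0,0,0],[0,0,-15],[0,0,-40],[0,0,-70],[0,0,-105]],"spin":[0,0,0,0,0,0,0,0,0,0]}' 85 50
python3 - <<'E'
from plant import telemetry, optics
from h import *
o=telemetry.observe(); print(o["time"],o["tool_pos"],o["tcp_rot"],o["joint_positions"])
s=optics.snapshot("wrist"); np.savez("w2.npz",**s); cv2.imwrite("pics/w2.png",s["pixels"][:,:,::-1])
print(proj(s,(.5555,-.1195,.146)),proj(s,(.5555-.026*.955,-.1195+.026*.295,.146)),proj(s,(.51,-.262,.124)))
E
```

```text
time: 5.98
tool_pos: [0.5545, -0.1188, 0.1317]
tcp_rot: [0.594, 0.804, 0.001, 0.001]
contact_force: [1.0, 4.0, 8.3]
grip_width: 0.0508
grasp_force: 53.3
[ 0.58966157 -0.27298575  1.10760845] [-4.20331096e-01  5.14105214e-01  1.42563642e+00  1.18506090e-03
  1.19958089e+00 -7.19623573e-01]
time: 6.82
tool_pos: [0.5532, -0.1194, 0.2355]
tcp_rot: [0.596, 0.803, -0.0, -0.001]
contact_force: [0.5, -0.4, -0.5]
grip_width: 0.0848
grasp_force: 0.0
6.8167 [ 0.55315952 -0.11939745  0.23548821] [ 5.95915228e-01  8.03045951e-01 -3.17981452e-04 -1.46302471e-03] [-4.21744443e-01  4.16882861e-01  1.26784570e+00  7.96772470e-06
  1.45985844e+00 -7.15730279e-01]
[259.66337003 207.29784134] [232.77787902 190.35316031] [176.78019135 310.88519903]
```

View pics/w2.png

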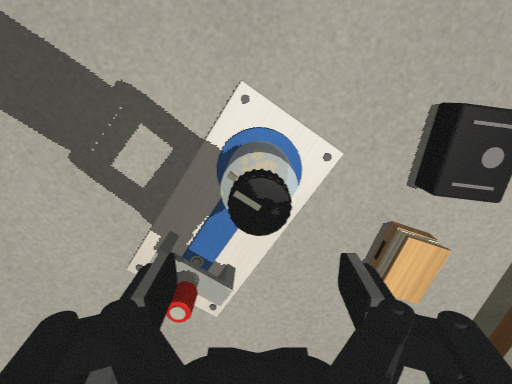

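The white line runs (261,208)→(234,192) and the predicted shut line is (260,207)→(233,190). The cap is shut, with the line on the shoulder mark. The knob top is at about (178,312). Next: check the angle numerically and move over the knob.

```bash
python3 -m creep '{"xyz":[[-16,-10,0],[-31,-20,0],[-47,-31,0],[-62,-41,0],[-78,-52,0],[-94,-62,0],[-109,-72,0],[-124,-82,0],[-124,-82,0],[-124,-82,0]],"spin":[0,0,0,0,0,0,0,0,0,0]}'
python3 - <<'E'
from plant import telemetry, optics
from h import *
s=dict(np.load("w2.npz"));V=s["pixels"].max(2)
r=np.zeros(V.shape,bool); r[186:216,231:266]=1
for b in blobs((V>95)&r,30):
    W=np.array([plane(s,k,.146)[:2] for k in np.argwhere(b[2])[:,::-1].astype(float)]); d=np.linalg.svd(W-W.mean(0))[2][0]
    print(b[:2],"line dir",d,"tan",np.arctan(d[1]/d[0]),"shut -0.299")
s=optics.snapshot("wrist"); np.savez("w3.npz",**s); im=s["pixels"]
o=telemetry.observe(); print(o["tool_pos"],o["tcp_rot"])
hsv=cv2.cvtColor(im,cv2.COLOR_RGB2HSV).astype(int);H,S,V=[hsv[...,i] for i in range(3)]
for b in blobs((((H<8)|(H>172))&(S>120)),200): print("knob",b[:2])
a=np.linspace(0,6.28,100)
q=np.array([proj(s,(.510+.014*np.cos(k),-.262+.014*np.sin(k),z)) for k in a for z in(.088,.124)])
print("pred",q.min(0),q.max(0)); c=(.51,-.262)
e=.001;print("px per mm x,y",proj(s,(c[0]+e,c[1],.12))-proj(s,(c[0],c[1],.12)),proj(s,(c[0],c[1]+e,.12))-proj(s,(c[0],c[1],.12)))
E
```

```text
time: 7.7
tool_pos: [0.511, -0.2625, 0.235]
tcp_rot: [0.596, 0.803, 0.0, -0.0]
contact_force: [0.2, 0.0, 0.9]
grip_width: 0.085
grasp_force: 0.0
([234, 191, 27, 20, 173], [246.9, 200.3]) line dir [ 0.9547015 -0.2975652] tan -0.30214131001695116 shut -0.299
[ 0.51122608 -0.26175152  0.23511932] [ 5.96053505e-01  8.02944676e-01  1.47855087e-04 -2.09524885e-04]
knob ([242, 174, 30, 38, 658], [256.7, 190.6])
pred [239.98896268 171.09938439] [271.63117298 211.26112314]
px per mm x,y [1.06625211 0.30313557] [ 0.3197881  -1.00841597]
```

The cap line is within 0.003 rad of shut, and the tool is centred over the knob. I'll descend and grip.

```bash
python3 -m creep '{"xyz":[[0,0,16],[0,0,32],[0,0,48],[0,0,64],[0,0,80],[0,0,94],[0,0,106],[0,0,118],[0,0,126],[0,0,133]],"spin":[0,0,0,0,0,0,0,0,0,0]}' 60; python3 -m creep '{"xyz":[[0,0,0],[0,0,0],[0,0,0],[0,0,0],[0,0,0],[0,0,0],[0,0,0],[0,0,0],[0,0,0],[0,0,0]],"spin":[0,0,0,0,0,0,0,0,0,0]}' 10 60
```

```text
time: 8.58
tool_pos: [0.5115, -0.2612, 0.1017]
tcp_rot: [0.595, 0.803, 0.0, -0.0]
contact_force: [0.4, 0.9, 0.2]
grip_width: 0.06
grasp_force: 0.0
time: 9.42
tool_pos: [0.5105, -0.2623, 0.1032]
tcp_rot: [0.596, 0.803, -0.001, -0.0]
contact_force: [-5.9, -1.2, 2.9]
grip_width: 0.0267
grasp_force: 59.0
```

```bash
python3 -m creep '{"xyz":[[0,-1,-3],[0,-1,-6],[0,-1,-9],[0,-1,-12],[0,-1,-15],[0,-1,-18],[0,-1,-21],[0,-1,-24],[0,-1,-26],[0,-1,-26]],"spin":[0,0,0,0,0,0,0,0,0,0]}' - 80;  python3 -m creep '{"xyz":[[0,0,-1],[0,0,-2],[0,0,-3],[0,0,-3],[0,0,-3],[0,0,-3],[0,0,-3],[0,0,-3],[0,0,-3],[0,0,-3]],"spin":[0,0,0,0,0,0,0,0,0,0]}'
```

```text
time: 10.25
tool_pos: [0.5104, -0.2623, 0.1286]
tcp_rot: [0.596, 0.803, 0.0, 0.0]
contact_force: [4.2, -0.7, -10.2]
grip_width: 0.0261
grasp_force: 79.2
time: 11.08
tool_pos: [0.5103, -0.2623, 0.1313]
tcp_rot: [0.596, 0.803, 0.0, 0.0]
contact_force: [5.4, -0.7, -10.9]
grip_width: 0.0259
grasp_force: 79.2
```

```bash
python3 -m creep '{"xyz":[[0,0,-1],[0,0,-2],[0,0,-2],[0,0,-2],[0,0,-2],[0,0,-2],[0,0,-2],[0,0,-2],[0,0,-2],[0,0,-2]],"spin":[0,0,0,0,0,0,0,0,0,0]}';  python3 -m creep '{"xyz":[[0,0,-0.5],[0,0,-1],[0,0,-1.5],[0,0,-1.5],[0,0,-1.5],[0,0,-1.5],[0,0,-1.5],[0,0,-1.5],[0,0,-1.5],[0,0,-1.5]],"spin":[0,0,0,0,0,0,0,0,0,0]}'
```

```text
time: 11.92
tool_pos: [0.5103, -0.2623, 0.1332]
tcp_rot: [0.596, 0.803, 0.0, 0.0]
contact_force: [4.2, 0.0, -12.1]
grip_width: 0.0262
grasp_force: 79.5
time: 12.75
tool_pos: [0.5103, -0.2622, 0.1334]
tcp_rot: [0.596, 0.803, 0.0, -0.001]
contact_force: [8.2, -2.7, -20.3]
grip_width: 0.0263
grasp_force: 80.1
```

The tool stopped after 30.2 mm of travel and the force rose to 20 N, against 11 N from the spring alone, so the plunger is on its hard stop. I'll check with the cameras.

```bash
python3 - <<'E'
from plant import telemetry, optics
from h import *
a=optics.snapshot("scene")["pixels"][100:230,110:310,::-1]; w=optics.snapshot("wrist")["pixels"][...,::-1]
t=optics.snapshot("top")["pixels"]; d=cv2.absdiff(t,np.load("top0.npz")["pixels"]).max(2)
for n,(y0,y1,x0,x1) in dict(gong=(200,240,212,252),boxA=(128,160,196,236),cover=(124,164,272,316),boxB=(132,162,326,364),driver=(178,246,130,148)).items(): print(n,(d[y0:y1,x0:x1]>40).sum())
cv2.imwrite("pics/fin.png",np.vstack([cv2.resize(a,(400,260),interpolation=2),cv2.resize(w,(400,300))]))
o=telemetry.observe();print(o["contact_force"],o["tool_pos"],o["grasp_force"])
E
```

```text
gong 0
boxA 0
cover 0
boxB 0
driver 0
[  7.51241828  -2.54521382 -21.03585148] [ 0.51028194 -0.26225715  0.13344697] 80.10652184486389
```

View pics/fin.png

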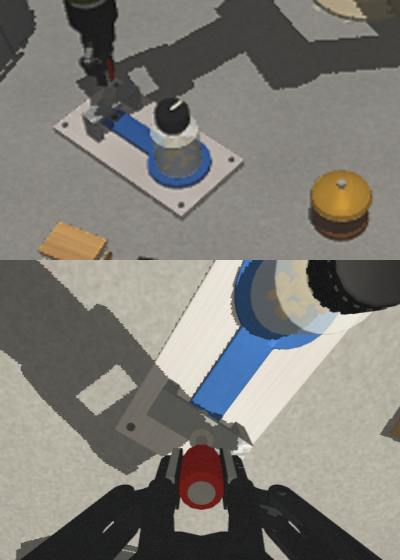

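The knob is held between the pads at (200,480) and raised. The seat hole shows at (200,440), the cap line still points at the mark at (175,105), and none of the bystanders has moved. I'm handing in.

```bash
python3 -c "
from plant import manip;print(manip.hand_in())"
```

```text
the job is handed in; nothing more can be done
None
```

The cap is screwed shut to its stop, the plunger is gripped and held up against its stop (30 mm lift), the bystanders did not move in the top view, and the job is handed in at about 13 s of the 40 s allowed.

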